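Make up the outing kit and the bath kit on the changing table

ROBOT

A 6-joint arm with a two-finger parallel gripper is mounted at the origin on the work surface. World frame = base frame: x ahead of the robot, y to its left, z up, the work surface at z = 0. Lengths are in mm, angles in rad, forces in N, time in s.
With the tool pointing down it reaches from about 275 to 750 mm from the base axis. Payload 10.2 kg.
Tool frame: the origin (TCP) lies at the very end of the fingers, on their centre line; the grasp point (between the pads) lies 19 mm behind it (ctrl.grip_depth is the distance from the TCP to the grasp point, in mm); z points along the fingers, x is the direction in which the jaws open and shut, and the axes are right-handed (so a half turn about z gives the same grasp; the last joint's range is limited). The gripper opens to 85 mm and grips with 20 to 120 N. Pads are 22 mm wide; open, the fingers measure 114 mm over their backs; the gripper's body (76 mm by 85 mm) begins 54 mm behind the grasp point. The pads swing forward as they close: fully open they stand 13 mm farther back than shut.
Start: joints at [1.05, 0.313, 1.498, -0, 1.331, -0.223], TCP at [154.057, 501.894, 231.294] pointing down, gripper open.
Joint ranges: [-2.94, 2.94], [-0.97, 2.17], [0.19, 2.56], [-1.23, 4.37], [0.02, 3.11], [-2.88, 2.88]. Speed limits (rad/s): [2.39, 2.39, 3.01, 3.14, 3.14, 3.14].

INTERFACE

Orientations are given as a unit quaternion [w, x, y, z].
In Python, from rig import ctrl gives the robot as it stands.
- The arm moves only by the tool play_rows, never from a script. Its argument "motion" is a list of rows, each a list of 2 entries, a list of its own where there are three numbers: the shift along the tool's x, y, z in mm, then the turn, a rotation vector about the tool's x, y, z in degrees. A call has 1 to 20 rows; each row shifts and turns the commanded pose from where the row before left it, along the tool's axes as they then stand; what a row does not reach is not made up. A row lasts 1/12 s, in which the tool goes at most 41.7 mm and 7.16 degrees, less where a joint would pass 70% of its speed; a pose out of reach is approached as far as the arm can. A call with a gripper value outside its range is refused whole. "fingers" is the finger opening in mm, from 0 to 85.4, set as the call begins (left out, the last holds). The fingers move at their own pace and stop on an object; "squeeze" is the grip in N (left out, the last holds). Time passes only in rows, so rows that do not move let the fingers close. It gives the time, the measured TCP pose, the force and the opening at its end, in the units of the state.
- ctrl.sense(): the state, without advancing time (a new reading comes with each control period).
- ctrl.capture(name): name is "side" or "top" or "wrist"; returns the picture (400x640x3 uint8, red, green, blue); there is no depth.
- ctrl.get_calibration(name): a dict with "K" (3x3 intrinsics, pixels), "k1" (the pictures are not rectified: a ray, as slopes to the right and down, at radius r is drawn at 1 + k1 r^2 times it, then the intrinsics apply), "R" (3x3) and "t" (3): a world point X has camera coordinates R X + t; the wrist camera has in their place "tool_from_camera" (4x4, takes a point from camera to tool coordinates, whose origin is the TCP and whose axes are the tool frame's). Camera axes: x right, y down, z forward; pixel columns grow to the right and rows downward; lengths in mm; the calibration is good to about 2 mm. A picture is of the moment at which its call begins: read the wrist's pose just before it. get_calibration takes no time and is no camera call.
- ctrl.finish_job(): hands the job in, once; it reports no verdict.
Trained networks look in the newest picture that a camera, given by its name, has taken for a name from the list of things; names that differ only in an ending like _2 or _b are one class to them, and where a whole thing is asked for, a point or a joint stands for the part that bears it (a point fixed in the world has none). Each returns a list of dicts, best first, with "p" (0 to 1); they miss things now and then, are a little off and sometimes report something else, mostly with a low value. They report only what shows in the picture. A call takes as long as a camera call. They do not tell look-alikes from the thing itself.
- ctrl.spot_in(camera, name): "position" ([column, row] as shares, 0 to 1, of the picture: columns of its width, rows of its height, amid what is visible of it).
The state is a dict: "time_s": time; "joints": joint angles; "dq": joint speeds; "tau": joint torques, N m; "eef_pos": TCP position; "ee_rot": TCP orientation; "force": force on the tool from outside, world axes, zero at the start; "wrist_torque": the same for the moment, N m; "grip_width": opening from 0.0 (shut) to 1.0 (fully open).
Only numpy, scipy, OpenCV 4.12 (cv2) and the standard library are available. Lean on these libraries where they do the work, as an engineer would, in place of code of your own. Each camera call takes 0.05 s, during which the arm holds its last target. There are 200 camera calls.

TASK

Make up two kits from the things on the changing table. Into the blue tray go the plain aluminium tin, standing upright in the well at the far end, and the coral spoon and the beech rattle, lying one in each long compartment; into the yellow tray go the green-lidded tin, upright in the well, and the grey brush, lying bristles up in the long compartment. Everything lies flat on the tray's floor, and the bath duck is left where it sits.

Things in the scene. Friction and masses are not known exactly. Their poses are not given: they have to be found in the camera images.
- blue_tray: Fixed blue tray, 257 x 162 x 18 mm, walls 4; floor top z=4, partitions to z=14. Origin: underside centre; x (within 0.22 rad of robot x) to the well end, z up. Two long compartments, inside x -124.5..40.5, y 2..77 and -77..-2 (75 wide: open fingers part way); well across the far end, x 44.5..124.5, y -77..77. Left or right of the stock.
- yellow_tray: Fixed yellow tray, 257 x 115 x 18 mm, walls 4; floor top z=4, partition to z=14. Origin: underside centre; x (within 0.22 rad of robot x) to the well end, z up. One long compartment, inside x -124.5..40.5, y -53.5..53.5; well across the far end, x 44.5..124.5, y -53.5..53.5. On the other side from the blue tray.
- plain_tin: Closed round aluminium tin, all bare metal, upright: 54 mm across the lid (top 13 mm), 52 below, 44 tall, 90 g. Origin: underside centre; z up. The stock and the duck start on the table between the trays, shuffled over six places (two rows of three, about 120 mm apart sideways, 175 mm front to back).
- green_tin: Closed round aluminium tin with a green lid, upright: 52 mm across the lid (top 14 mm), 50 below, 34 tall, 80 g. Origin: underside centre; z up. In one of the six places.
- spoon: Coral-red baby spoon of firm silicone (rigid), 135 mm long, 30 g, lying flat. Handle: straight bar 14 wide, 10 thick, x -67.5..30; bowl 37 across, 11 tall at the +x end. Origin: mid-length, on the underside; x to the bowl, within 0.32 rad of the robot's -x; z up. In one of the six places.
- brush: Grey plastic baby hairbrush, pale bristles up, 140 mm long, 50 g. Handle: straight bar 20 wide, 16 thick, x -70..14; head 36 wide, 28 tall over the bristles, x 14..70. Grip the handle around x=0, near the balance point. Origin: mid-length, on the underside; x to the head, within 0.32 rad of robot x; z up. In one of the six places.
- rattle: Beech rattle, lying, 124 mm long, 60 g: two rounded square blocks 36 x 36 (32 long) joined by a round handle of 18 mm diameter, 52 mm of it free, its axis 18 mm above the underside. Origin: the rattle's very middle, on the handle axis; x along it, within 0.32 rad of robot x; z up. In one of the six places.
- duck: Yellow bath duck, orange beak, about 70 x 42 x 56 mm, part of no kit; sits in one of the six places among the stock; light, easily pushed. Origin: underside centre.
Mind the look-alikes: they are no part of the job. What is shaped like the plain_tin but black is not meant. What is shaped like the rattle but purple is not meant.

How it is judged (in metres and radians):
At the end, for the whole second after the job is handed in: Each thing stands or lies on the floor of its own tray and compartment (underside within 5 mm of the floor, tilt under 0.12 rad, along the tray within 30 mm of the compartment middle, tins 18 mm), released and at rest; the duck is within 30 mm of its start (x of plain_tin in the frame of blue_tray between 0.066 and 0.103 m and y of plain_tin in the frame of blue_tray between -0.055 and 0.055 m and z of plain_tin in the frame of blue_tray below 0.009 m and angle between each of plain_tin, green_tin, brush's own z axis and vertical below 0.12 rad and x of green_tin in the frame of yellow_tray between 0.066 and 0.103 m and y of green_tin in the frame of yellow_tray between -0.032 and 0.032 m and z of each of green_tin, brush in the frame of yellow_tray below 0.009 m and x of brush in the frame of yellow_tray between -0.072 and -0.012 m and y of brush in the frame of yellow_tray between -0.046 and 0.046 m and ((x of spoon in the frame of blue_tray between -0.072 and -0.012 m and y of spoon in the frame of blue_tray between -0.075 and -0.004 m and z of spoon in the frame of blue_tray below 0.009 m and angle between spoon's own z axis and vertical below 0.12 rad and x of rattle in the frame of blue_tray between -0.072 and -0.012 m and y of rattle in the frame of blue_tray between 0.004 and 0.075 m and z of rattle in the frame of blue_tray below 0.027 m and angle between rattle's own x axis and vertical between 1.45 and 1.69 rad) or (x of spoon in the frame of blue_tray between -0.072 and -0.012 m and y of spoon in the frame of blue_tray between 0.004 and 0.075 m and z of spoon in the frame of blue_tray below 0.009 m and angle between spoon's own z axis and vertical below 0.12 rad and x of rattle in the frame of blue_tray between -0.072 and -0.012 m and y of rattle in the frame of blue_tray between -0.075 and -0.004 m and z of rattle in the frame of blue_tray below 0.027 m and angle between rattle's own x axis and vertical between 1.45 and 1.69 rad)) and linear speed of each of plain_tin, green_tin, spoon, brush, rattle below 0.02 m/s and angular speed of each of plain_tin, green_tin, spoon, brush, rattle below 0.2 rad/s and distance of duck from where it was at the start of the episode below 0.03 m); the robot touches nothing.
It fails at once if the bath duck is moved by more than 30 mm (distance of duck from where it was at the start of the episode above 0.03 m).
It also fails if it takes over 120 s, if anything falls off the work surface, if the arm or the gripper's body presses on something with over 40 N, if the wrist force passes 120 N, or if a joint passes its speed limit or range.

## Working session

There is one attempt and no reset: what is moved stays moved. The work goes in short steps, Python scripts to look and compute and a tool call to move; the robot and the scene stay as the last step left them, time stands still between calls to the robot, and variables do not carry over. Pictures are saved under pics/ and viewed, about 12 in all and at most 16, crops included, and the job is handed in when it is done.

Besides the shell and the picture viewer there is one more tool, called after ">>>" as name([rows], argument=value, ...), one row to a line, values as JSON. play_rows: Moves the arm, as the interface text tells. Its arguments: {"type":"object","properties":{"motion":{"type":"array"},"fingers":{"type":"number"},"squeeze":{"type":"number"}},"required":["motion"]}

```bash
ls; mkdir -p pics; cat > h.py <<'E'
import numpy as np, cv2
from rig import ctrl
from scipy.spatial.transform import Rotation as Rn
def save(img,n): cv2.imwrite('pics/'+n,cv2.cvtColor(img,cv2.COLOR_RGB2BGR))
def cam(name,st=None):
    c=ctrl.get_calibration(name);K=np.array(c['K'],float)
    if name=='wrist':
        T=np.array(c['tool_from_camera'],float);q=st['ee_rot']
        Rt=Rn.from_quat([q[1],q[2],q[3],q[0]]).as_matrix()
        Rwc=Rt@T[:3,:3];o=Rt@T[:3,3]+np.array(st['eef_pos'])
        return K,c['k1'],Rwc.T,-Rwc.T@o
    return K,c['k1'],np.array(c['R'],float),np.array(c['t'],float)
def proj(C,X):
    K,k1,R,t=C;X=np.atleast_2d(np.array(X,float));p=X@R.T+t;s=p[:,:2]/p[:,2:];r2=(s**2).sum(1,keepdims=True)
    s=s*(1+k1*r2);return s@K[:2,:2].T+K[:2,2]
def unproj(C,uv,z):
    K,k1,R,t=C;uv=np.atleast_2d(np.array(uv,float))
    d=(uv-K[:2,2])@np.linalg.inv(K[:2,:2]).T;s=d.copy()
    for _ in range(20): s=d/(1+k1*(s**2).sum(1,keepdims=True))
    ray=np.c_[s,np.ones(len(s))]@R;o=-R.T@t
    return o+ray*((np.asarray(z)-o[2])/ray[:,2])[:,None]
E
python3 - <<'E'
from h import *
st=ctrl.sense();print(st['eef_pos'],st['ee_rot'],st['time_s'])
for n in('top','side'):
    im=ctrl.capture(n);save(im,n+'0.png');np.save(n+'0.npy',im)
    C=cam(n);print(n,C)
    for k in ['blue_tray','yellow_tray','plain_tin','green_tin','spoon','brush','rattle','duck']:
        r=ctrl.spot_in(n,k);print(k,[(np.round(np.array(d['position'])*[640,400]).tolist(),round(d['p'],2), unproj(C,np.array(d['position'])*[640,400],15).round()[0][:2].tolist()) for d in r])
E
```

```text
pics
[153.92058    501.6645008  230.74164556] [ 2.37571429e-04  8.04190676e-01  5.94371062e-01 -5.83587293e-04] 0.0
top (array([[363.24682019,   0.        , 317.25818921],
       [  0.        , 363.24682019, 206.52883105],
       [  0.        ,   0.        ,   1.        ]]), 0.01003731700485246, array([[ 0.0091132 , -0.99939711,  0.03350176],
       [-0.99678343, -0.01174688, -0.07927674],
       [ 0.07962249, -0.03267154, -0.99628953]]), array([-15.64350809, 471.95938703, 923.18557102]))
blue_tray [([196.0, 203.0], 0.57, [479.0, 302.0])]
yellow_tray [([431.0, 196.0], 0.79, [504.0, -310.0])]
plain_tin [([374.0, 103.0], 0.76, [751.0, -159.0]), ([318.0, 140.0], 0.66, [649.0, -12.0])]
green_tin [([358.0, 207.0], 0.6, [473.0, -118.0])]
spoon [([265.0, 150.0], 0.74, [620.0, 128.0])]
brush [([353.0, 144.0], 0.88, [641.0, -105.0])]
rattle [([269.0, 206.0], 0.65, [472.0, 114.0]), ([186.0, 306.0], 0.6, [218.0, 317.0])]
duck [([317.0, 214.0], 0.65, [452.0, -11.0])]
side (array([[487.94791939,   0.        , 325.38552831],
       [  0.        , 487.94791939, 203.37808887],
       [  0.        ,   0.        ,   1.        ]]), -0.1313338543450572, array([[ 0.98546969, -0.16812213,  0.02417535],
       [-0.06826078, -0.52234595, -0.84999716],
       [ 0.15553123,  0.83599621, -0.52623225]]), array([-482.19032199,   80.12462313, 1246.72135581]))
blue_tray [([307.0, 166.0], 0.64, [478.0, 296.0])]
yellow_tray [([312.0, 193.0], 0.69, [470.0, 128.0]), ([352.0, 298.0], 0.57, [491.0, -326.0])]
plain_tin [([380.0, 210.0], 0.84, [643.0, 8.0]), ([438.0, 243.0], 0.64, [750.0, -161.0])]
green_tin [([327.0, 242.0], 0.66, [472.0, -116.0])]
spoon [([365.0, 194.0], 0.63, [623.0, 100.0])]
brush [([392.0, 238.0], 0.76, [639.0, -123.0]), ([306.0, 166.0], 0.41, [476.0, 299.0])]
rattle [([313.0, 195.0], 0.97, [472.0, 113.0]), ([223.0, 171.0], 0.71, [212.0, 293.0])]
duck [([311.0, 221.0], 0.7, [448.0, -21.0])]
```

```bash
python3 - <<'E'
import cv2
a=cv2.imread('pics/top0.png')[60:330,130:500]; cv2.imwrite('pics/top0c.png',cv2.resize(a,None,fx=2.1,fy=2.1,interpolation=cv2.INTER_CUBIC))
E
```

```text
(no output)
```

View pics/top0c.png

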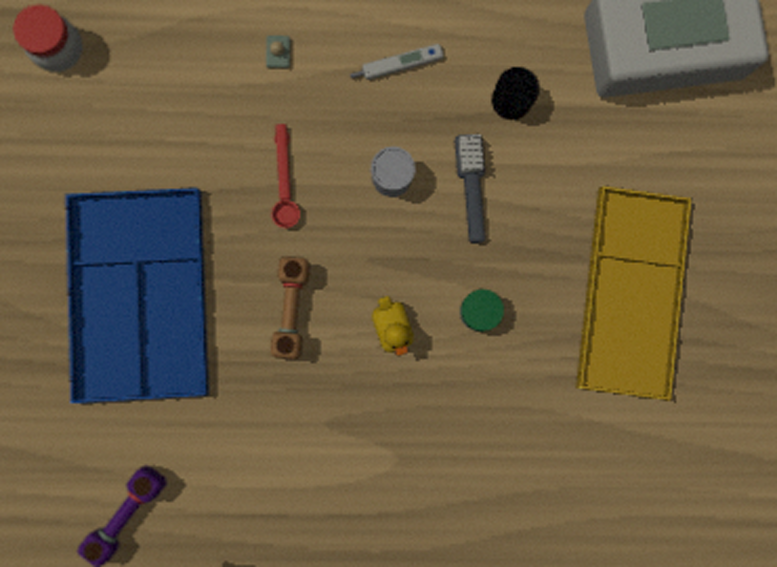

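View pics/side0.png

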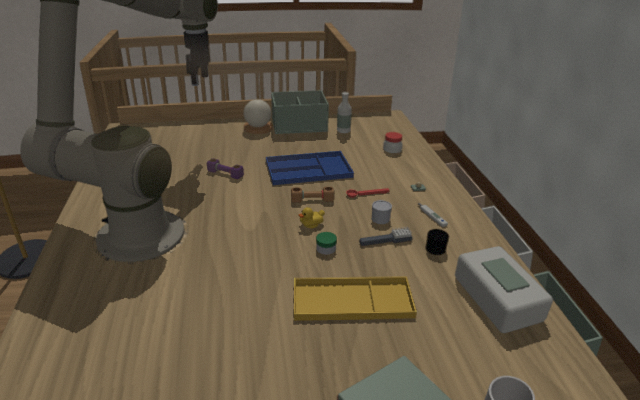

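The top crop shows every thing clearly (full-picture pixels).
- **Plain tin:** the aluminium one is at (318,140). Its black look-alike is at (374,103).
- **Rattle:** the beech one is at (269,206). The purple look-alike is at (186,306).
- **Other stock:** spoon (265,150), brush (353,144), green tin (358,207), duck (317,214).
- **Trays:** the blue tray is on the left and the yellow tray on the right.

I choose the aluminium tin and the beech rattle.

```bash
cat > fit.py <<'E'
from h import *
from scipy.optimize import minimize
S=4
def box(x0,x1,y0,y1,z0,z1): return np.array([[x,y,z] for x in(x0,x1) for y in(y0,y1) for z in(z0,z1)],float)
def cyl(r,z0,z1,cx=0): a=np.linspace(0,2*np.pi,40);return np.vstack([np.c_[cx+r*np.cos(a),r*np.sin(a),0*a+z] for z in(z0,z1)])
M={'blue_tray':[box(-128.5,128.5,-81,81,0,18)],'yellow_tray':[box(-128.5,128.5,-57.5,57.5,0,18)],
'green_lid':[cyl(26,20,34)],'plain_tin':[cyl(27,31,44),cyl(26,0,31)],
'spoon':[box(-67.5,31,-7,7,0,10),cyl(18.5,0,11,49)],'brush':[box(-70,14,-10,10,0,16),box(14,70,-18,18,2,26)],
'rattle':[box(-62,-30,-18,18,0,36),box(30,62,-18,18,0,36),box(-30,30,-9,9,9,27)]}
def render(C,parts,p,bb):
    x0,y0,x1,y1=bb;m=np.zeros(((y1-y0)*S,(x1-x0)*S),np.uint8);c,s=np.cos(p[2]),np.sin(p[2])
    for P in parts:
        W=np.c_[p[0]+c*P[:,0]-s*P[:,1],p[1]+s*P[:,0]+c*P[:,1],P[:,2]]
        q=(proj(C,W)+.5-[x0,y0])*S-.5
        cv2.fillPoly(m,[cv2.convexHull(np.round(q*16).astype(np.int32))],255,shift=4)
    return cv2.resize(m,(x1-x0,y1-y0),interpolation=cv2.INTER_AREA)/255.
def fit(views,parts,p0,sc=(6,6,.08)):
    # views: (C, mask float full, bbox)
    sc=np.array(sc)
    def f(v):
        p=np.array(p0)+v*sc
        return sum(((render(C,parts,p,b)-m[b[1]:b[3],b[0]:b[2]])**2).sum()/max(m.sum(),1) for C,m,b in views)
    r=minimize(f,np.zeros(3),method='Nelder-Mead',options=dict(initial_simplex=np.array([[0,0,0],[1,0,0],[0,1,0],[0,0,1.]]),xatol=.01,fatol=1e-5))
    return np.array(p0)+r.x*sc,r.fun
def hsvmask(im,lo,hi):
    h=cv2.cvtColor(cv2.GaussianBlur(im,(0,0),.6),cv2.COLOR_RGB2HSV);return (cv2.inRange(h,np.array(lo),np.array(hi))>0).astype(float)
COL={'blue_tray':((100,100,30),(125,255,255)),'yellow_tray':((19,175,50),(32,255,255)),'green_lid':((60,90,20),(90,255,255)),'spoon':((172,120,60),(180,255,255)),'brush':((95,0,20),(140,110,130)),'rattle':((5,110,50),(14,200,220))}
E
python3 - <<'E'
from fit import *
c=ctrl.get_calibration('wrist');print(c['K'],np.round(c['tool_from_camera'],3).tolist())
P0={'blue_tray':(479,302,0),'yellow_tray':(504,-310,-.06),'green_lid':(472,-117,0),'spoon':(620,120,3.14),'rattle':(472,114,0)}
for k,p0 in P0.items():
  for names in (['top'],['side'],['top','side']):
    V=[]
    for n in names:
        C=cam(n);im=np.load(n+'0.npy');m=hsvmask(im,*COL[k])
        q=np.vstack([proj(C,P[:,:3]+[p0[0],p0[1],0]) for P in M[k]] + [proj(C,P*[-1,-1,1]+[p0[0],p0[1],0]) for P in M[k]])
        b=[int(q[:,0].min()-10),int(q[:,1].min()-10),int(q[:,0].max()+10),int(q[:,1].max()+10)]
        V.append((C,m,b))
    p,e=fit(V,M[k],p0);print(k,names,p.round(3),round(e,3))
E
```

```text
[[285.97199754   0.         319.95164481]
 [  0.         285.97199754 194.95575052]
 [  0.           0.           1.        ]] [[1.0, 0.001, 0.0, -0.408], [-0.001, 0.959, 0.283, -71.756], [-0.0, -0.283, 0.959, -142.18], [0.0, 0.0, 0.0, 1.0]]
blue_tray ['top'] [4.86235e+02 3.06477e+02 5.90000e-02] 0.024
blue_tray ['side'] [4.84314e+02 3.03694e+02 1.40000e-02] 0.229
blue_tray ['top', 'side'] [4.85700e+02 3.07235e+02 6.80000e-02] 0.248
yellow_tray ['top'] [ 4.96348e+02 -3.13665e+02 -1.21000e-01] 0.014
yellow_tray ['side'] [529.889 -25.593  -2.943] 0.358
yellow_tray ['top', 'side'] [407.333 -34.222  -3.059] 1.282
green_lid ['top'] [ 4.70378e+02 -1.19467e+02  6.70000e-02] 0.095
green_lid ['side'] [ 4.68619e+02 -1.20733e+02  3.60000e-02] 0.248
green_lid ['top', 'side'] [ 4.70785e+02 -1.18538e+02  9.10000e-02] 0.345
spoon ['top'] [625.98  120.014   3.139] 45.243
spoon ['side'] [621.763 121.588   3.127] 269.524
spoon ['top', 'side'] [618.149 126.306   3.157] 311.25
rattle ['top'] [ 4.69057e+02  1.13218e+02 -3.80000e-02] 0.551
rattle ['side'] [ 4.68216e+02  1.22804e+02 -1.28000e-01] 0.139
rattle ['top', 'side'] [ 4.68566e+02  1.13535e+02 -4.70000e-02] 0.693
```

>>> play_rows([
  [[0,0,-20],[0,0,-6]],
  [[0,0,-20],[0,0,-6]],
  [[0,0,-20],[0,0,-5]],
  [[-30,25,-15],[0,0,0]],
  [[-30,25,-15],[0,0,0]],
  [[-30,25,-15],[0,0,0]],
  [[-30,25,-15],[0,0,0]],
  [[-30,25,-15],[0,0,0]],
  [[-30,25,-15],[0,0,0]],
  [[-30,25,0],[0,0,0]],
  [[-30,25,0],[0,0,0]],
  [[-30,25,0],[0,0,0]],
  [[-30,20,0],[0,0,0]],
  [[-30,20,0],[0,0,0]],
  [[-30,20,0],[0,0,0]],
  [[-30,0,0],[0,0,0]],
  [[-30,0,0],[0,0,0]],
  [[-30,0,0],[0,0,0]],
  [[0,0,0],[0,0,0]],
  [[0,0,0],[0,0,0]],
])

```text
time_s: 2.57
eef_pos: [438.0, 51.3, 381.0]
ee_rot: [-0.0, 0.708, 0.706, 0.0]
force: [0.1, 0.3, -0.3]
grip_width: 1.001
```

```bash
python3 - <<'E'
from h import *
import pickle
st=ctrl.sense();im=ctrl.capture('wrist');save(im,'w1.png');np.save('w1.npy',im);pickle.dump(st,open('w1.pkl','wb'))
C=cam('wrist',st)
for k in ['plain_tin','green_tin','spoon','brush','rattle','duck']:
    r=ctrl.spot_in('wrist',k);print(k,[(np.round(np.array(d['position'])*[640,400]).tolist(),round(d['p'],2), unproj(C,np.array(d['position'])*[640,400],15).round()[0][:2].tolist()) for d in r])
E
```

```text
plain_tin [([291.0, 258.0], 0.71, [645.0, -8.0]), ([229.0, 304.0], 0.54, [755.0, -141.0])]
green_tin [([227.0, 172.0], 0.93, [473.0, -118.0]), ([291.0, 256.0], 0.65, [642.0, -7.0])]
spoon [([359.0, 240.0], 0.78, [607.0, 126.0])]
brush [([241.0, 250.0], 0.74, [629.0, -105.0])]
rattle [([360.0, 246.0], 0.7, [620.0, 128.0]), ([477.0, 30.0], 0.64, [243.0, 302.0]), ([356.0, 173.0], 0.61, [475.0, 116.0])]
duck [([285.0, 158.0], 0.87, [448.0, -12.0])]
```

View pics/w1.png

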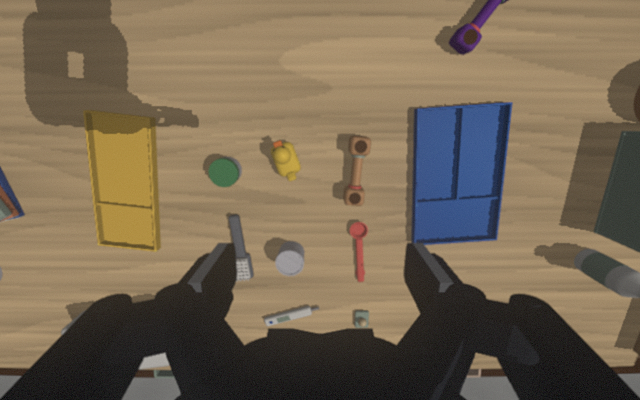

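The wrist view shows all the stock: green tin (224,172), duck (286,160), beech rattle (356,170), brush (240,247), aluminium tin (290,258), spoon (360,250). Both trays are in view too. Next come the silhouette fits.

```bash
python3 - <<'E'
from fit import *
t=cv2.cvtColor(np.load('top0.npy'),cv2.COLOR_RGB2HSV);w=cv2.cvtColor(np.load('w1.npy'),cv2.COLOR_RGB2HSV)
for n,(a,b) in dict(spoonh=((265,135),(360,262)),bowl=((266,162),(358,231)),brushh=((356,160),(236,228)),head=((354,134),(243,267)),tintop=((317,141),(289,253)),tinside=((320,150),(289,268)),tinshadow=((329,146),(311,262)),wood=((300,180),(310,200)),rat=((268,206),(356,175)),ratb=((269,186),(360,150)),ratb2=((266,219),(354,190)),green=((359,207),(224,172))).items():
    print(n,t[b and a[1]-1:a[1]+2,a[0]].tolist(),w[b[1]-1:b[1]+2,b[0]].tolist())
E
```

```text
spoonh [[2, 169, 133], [2, 167, 133], [2, 172, 132]] [[2, 143, 173], [3, 142, 171], [2, 140, 171]]
bowl [[2, 162, 140], [3, 166, 138], [3, 169, 136]] [[3, 142, 172], [3, 136, 178], [3, 141, 173]]
brushh [[102, 19, 66], [111, 27, 67], [98, 16, 62]] [[120, 3, 94], [0, 0, 96], [150, 3, 90]]
head [[24, 19, 133], [38, 21, 99], [30, 21, 134]] [[15, 18, 173], [21, 16, 163], [14, 18, 159]]
tintop [[120, 2, 120], [90, 2, 118], [105, 4, 119]] [[168, 8, 157], [173, 6, 157], [6, 8, 156]]
tinside [[120, 2, 113], [30, 5, 49], [120, 5, 50]] [[168, 8, 155], [165, 6, 158], [160, 5, 155]]
tinshadow [[19, 106, 72], [19, 109, 75], [19, 101, 73]] [[18, 93, 157], [17, 87, 159], [17, 91, 162]]
wood [[19, 112, 121], [20, 110, 121], [19, 108, 118]] [[17, 89, 157], [18, 88, 157], [17, 87, 159]]
rat [[15, 136, 114], [15, 133, 113], [14, 138, 107]] [[14, 113, 151], [14, 114, 154], [14, 115, 158]]
ratb [[13, 177, 46], [12, 159, 48], [12, 149, 48]] [[13, 110, 81], [12, 108, 80], [13, 110, 79]]
ratb2 [[19, 105, 75], [16, 150, 100], [12, 179, 54]] [[9, 115, 118], [14, 117, 122], [14, 112, 141]]
green [[69, 171, 79], [71, 153, 80], [69, 155, 82]] [[62, 91, 112], [62, 83, 110], [62, 86, 110]]
```

```bash
cat > meas.py <<'E'
from fit import *
import pickle
COL={'blue_tray':((100,80,30),(125,255,255)),'yellow_tray':((18,150,50),(32,255,255)),'green_lid':((48,55,20),(90,255,255)),'spoon':((0,110,60),(8,255,255)),'brush':((0,0,20),(180,52,255)),'plain_tin':((0,0,20),(180,52,255)),'rattle':((4,97,30),(15,255,255))}
P0={'blue_tray':(486,306,0.06),'yellow_tray':(497,-313,-.12),'green_lid':(470,-119,0),'plain_tin':(645,-9,0),'spoon':(622,125,3.12),'brush':(632,-106,.05),'rattle':(469,114,-.04)}
def mask(im,k): return hsvmask(im,*COL[k])
def run(views,keys,P0=P0,verbose=1):
  out={}
  for k in keys:
    for sel in [[i] for i in range(len(views))]+([list(range(len(views)))] if len(views)>1 else []):
      V=[]
      for i in sel:
        C,im=views[i];p0=P0[k]
        c,s=np.cos(p0[2]),np.sin(p0[2])
        q=np.vstack([proj(C,np.c_[p0[0]+c*P[:,0]-s*P[:,1],p0[1]+s*P[:,0]+c*P[:,1],P[:,2]]) for P in M[k]])
        b=[max(0,int(q[:,0].min()-6)),max(0,int(q[:,1].min()-6)),min(640,int(q[:,0].max()+6)),min(400,int(q[:,1].max()+6))]
        V.append((C,mask(im,k),b))
      p,e=fit(V,M[k],p0,sc=(4,4,.05));print(k,sel,p.round(3).tolist(),round(e,3))
    out[k]=p
  return out
E
python3 - <<'E'
from meas import *
st=pickle.load(open('w1.pkl','rb'))
run([(cam('top'),np.load('top0.npy')),(cam('wrist',st),np.load('w1.npy'))],list(P0))
E
```

```text
blue_tray [0] [485.846, 306.428, 0.058] 0.017
blue_tray [1] [484.462, 307.049, 0.07] 0.039
blue_tray [0, 1] [485.26, 306.298, 0.067] 0.058
yellow_tray [0] [496.265, -313.814, -0.125] 0.005
yellow_tray [1] [500.044, -315.668, -0.146] 0.159
yellow_tray [0, 1] [496.318, -313.858, -0.123] 0.169
green_lid [0] [470.48, -118.793, -0.006] 0.023
green_lid [1] [470.323, -120.512, 0.032] 0.143
green_lid [0, 1] [470.4, -118.855, 0.066] 0.164
plain_tin [0] [642.74, -7.399, 0.022] 0.0
plain_tin [1] [641.664, -7.844, 0.06] 0.0
plain_tin [0, 1] [642.022, -7.5, 0.019] 0.001
spoon [0] [638.906, 129.555, 3.226] 0.035
spoon [1] [641.495, 129.029, 3.208] 0.087
spoon [0, 1] [640.941, 129.29, 3.217] 0.13
brush [0] [627.95, -108.84, 0.094] 0.004
brush [1] [628.543, -110.234, 0.056] 0.006
brush [0, 1] [627.882, -109.915, 0.094] 0.009
rattle [0] [468.661, 117.833, -0.054] 0.067
rattle [1] [469.469, 115.472, -0.073] 0.112
rattle [0, 1] [468.65, 115.38, -0.072] 0.182
```

>>> play_rows([
  [[21,10,30],[0,0,0]],
  [[21,10,30],[0,0,0]],
  [[22,11,30],[0,0,0]],
  [[0,0,30],[0,0,4]],
  [[0,0,30],[0,0,0]],
  [[0,0,30],[0,0,0]],
  [[0,0,30],[0,0,0]],
  [[0,0,30],[0,0,0]],
  [[0,0,30],[0,0,0]],
  [[0,0,30],[0,0,0]],
  [[0,0,30],[0,0,0]],
  [[0,0,20],[0,0,0]],
  [[0,0,15],[0,0,0]],
  [[0,0,8],[0,0,0]],
  [[0,0,0],[0,0,0]],
  [[0,0,0],[0,0,0]],
  [[0,0,0],[0,0,0]],
], fingers=50, squeeze=40)

```text
time_s: 4.33
eef_pos: [469.7, 116.4, 8.9]
ee_rot: [0.001, 0.732, 0.682, 0.001]
force: [-0.0, -0.3, 0.5]
grip_width: 0.585
```

```bash
cat > go.py <<'E'
import sys
from h import *
# python3 go.py x y z yawdeg : yaw of the object axis; jaws perpendicular (tool y along object x)
def delta(x,y,z,yaw):
    st=ctrl.sense();q=st['ee_rot'];R=Rn.from_quat([q[1],q[2],q[3],q[0]]).as_matrix()
    cy=np.degrees(np.arctan2(R[1,1],R[0,1]))
    d=R.T@(np.array([x,y,z])-st['eef_pos'])
    print('t',round(st['time_s'],2),'pos',np.round(st['eef_pos'],1),'yaw %.1f'%cy,'q',np.round(st['joints'],2),'F',np.round(st['force'],1),'w',round(st['grip_width'],3))
    print(' tool shift',d.round(1),'turn z %.1f'%(cy-yaw))
if __name__=='__main__': print(ctrl.grip_depth);delta(*map(float,sys.argv[1:5]))
E
python3 go.py 469 115.4 3 -4.1; python3 - <<'E'
from h import *
st=ctrl.sense();im=ctrl.capture('wrist');save(im,'w2.png')
E
```

```text
18.700000000000003
t 4.33 pos [469.7 116.4   8.9] yaw -4.0 q [ 0.    0.53  1.85 -0.    0.76 -1.5 ] F [-0.  -0.3  0.5] w 0.585
 tool shift [-1.1 -0.7  5.9] turn z 0.1
```

View pics/w2.png

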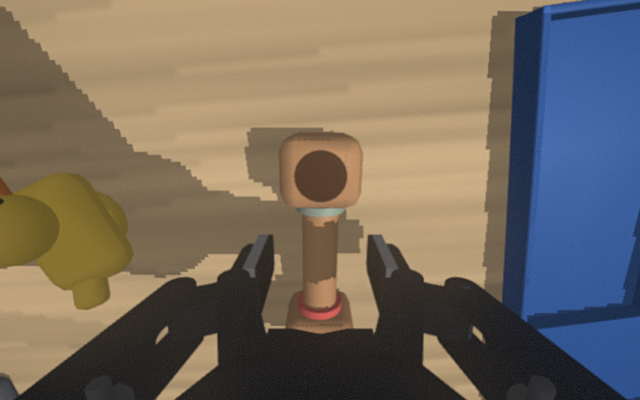

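The close wrist view shows the beech rattle (320,250), with its handle centred between the fingers and the duck clear at the left. I'll lower, grip and lift.

>>> play_rows([
  [[-1,0,5],[0,0,0]],
  [[0,0,0],[0,0,0]],
  [[0,0,0],[0,0,0]],
  [[0,0,0],[0,0,0]],
  [[0,0,0],[0,0,0]],
  [[0,0,0],[0,0,0]],
  [[0,0,0],[0,0,0]],
  [[0,0,0],[0,0,0]],
  [[0,0,-15],[0,0,0]],
  [[0,0,-25],[0,0,0]],
  [[0,0,-25],[0,0,0]],
  [[0,0,-25],[0,0,0]],
  [[0,0,0],[0,0,0]],
], fingers=0)

```text
time_s: 5.47
eef_pos: [471.1, 115.4, 96.9]
ee_rot: [0.002, 0.732, 0.682, 0.003]
force: [0.8, -0.7, 1.0]
grip_width: 0.195
```

```bash
python3 go.py 445.5 264.3 12 3.6
```

```text
18.700000000000003
t 5.47 pos [471.1 115.4  96.9] yaw -4.0 q [-0.    0.38  1.79  0.    0.96 -1.5 ] F [ 0.8 -0.7  1. ] w 0.195
 tool shift [146.6 -36.6  84.7] turn z -7.6
```

>>> play_rows([
  [[15,-4,0],[0,0,0]],
  [[25,-6,0],[0,0,0]],
  [[30,-7,0],[0,0,0]],
  [[30,-7,0],[0,0,0]],
  [[30,-8,0],[0,0,0]],
  [[17,-5,0],[0,0,0]],
  [[0,0,10],[0,0,-4]],
  [[0,0,20],[0,0,-3.6]],
  [[0,0,20],[0,0,0]],
  [[0,0,15],[0,0,0]],
  [[0,0,0],[0,0,0]],
  [[0,0,0],[0,0,0]],
])

```text
time_s: 6.47
eef_pos: [442.1, 264.4, 27.4]
ee_rot: [-0.0, 0.685, 0.729, -0.001]
force: [-0.4, -0.3, -0.5]
grip_width: 0.189
```

```bash
python3 go.py 445.5 264.3 9 3.6
```

```text
18.700000000000003
t 6.47 pos [442.1 264.4  27.4] yaw 3.5 q [ 0.31  0.55  1.74  0.    0.85 -1.32] F [-0.4 -0.3 -0.5] w 0.189
 tool shift [-0.3  3.5 18.4] turn z -0.1
```

>>> play_rows([
  [[0,3,10],[0,0,0]],
  [[0,0,5],[0,0,0]],
  [[0,0,3],[0,0,0]],
  [[0,0,0],[0,0,0]],
  [[0,0,0],[0,0,0]],
])

```text
time_s: 6.88
eef_pos: [445.5, 264.7, 10.0]
ee_rot: [0.0, 0.685, 0.729, 0.0]
force: [-0.2, -0.4, -0.0]
grip_width: 0.196
```

>>> play_rows([
  [[0,0,0],[0,0,0]],
  [[0,0,0],[0,0,0]],
  [[0,0,0],[0,0,0]],
  [[0,0,0],[0,0,0]],
  [[0,0,-15],[0,0,0]],
  [[0,0,-25],[0,0,0]],
  [[0,0,-30],[0,0,0]],
  [[0,0,-30],[0,0,0]],
  [[0,0,0],[0,0,0]],
  [[0,0,0],[0,0,0]],
], fingers=38)

```text
time_s: 7.72
eef_pos: [446.1, 264.9, 111.3]
ee_rot: [0.001, 0.685, 0.729, 0.001]
force: [0.6, -0.7, -0.0]
grip_width: 0.444
```

```bash
python3 - <<'E'
from meas import *
im=ctrl.capture('top');np.save('top1.npy',im);st=ctrl.sense();w=ctrl.capture('wrist');save(w,'w3.png')
P=dict(P0);P.update({'spoon':(640,129,3.217)})
run([(cam('top'),im)],['spoon','plain_tin','brush'],P)
E
python3 go.py 640.5 129.3 3 4.3
```

```text
spoon [0] [639.75, 129.835, 3.225] 0.035
plain_tin [0] [642.71, -7.245, 0.015] 0.0
brush [0] [627.95, -108.84, 0.094] 0.002
18.700000000000003
t 7.82 pos [445.  264.5 109.2] yaw 3.5 q [ 0.31  0.43  1.68  0.    1.04 -1.32] F [-0.1  1.  -0.7] w 0.448
 tool shift [-147.   186.9  106. ] turn z -0.8
```

View pics/w3.png

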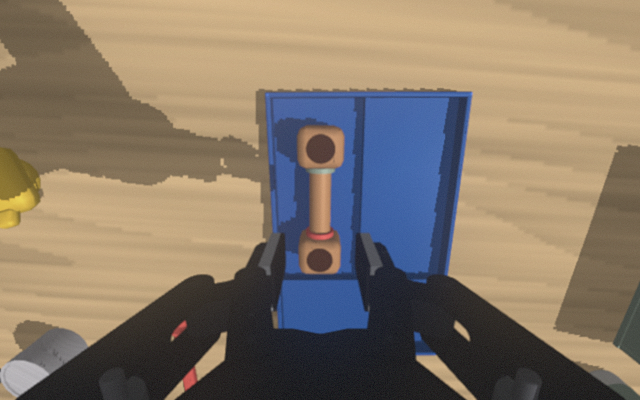

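The rattle lies flat in the right-hand blue compartment (320,200). Next is the spoon.

>>> play_rows([
  [[-12,15,0],[0,0,0]],
  [[-21,25,0],[0,0,0]],
  [[-25,30,0],[0,0,0]],
  [[-25,30,0],[0,0,0]],
  [[-25,30,0],[0,0,0]],
  [[-22,26,0],[0,0,0]],
  [[-17,20,0],[0,0,-1]],
  [[0,0,15],[0,0,0]],
  [[0,0,25],[0,0,0]],
  [[0,0,25],[0,0,0]],
  [[0,0,15],[0,0,0]],
  [[0,0,10],[0,0,0]],
  [[0,0,0],[0,0,0]],
  [[0,0,0],[0,0,0]],
])

```text
time_s: 8.98
eef_pos: [630.0, 128.9, 19.6]
ee_rot: [-0.0, 0.679, 0.735, -0.0]
force: [0.1, 0.1, 0.9]
grip_width: 0.446
```

```bash
python3 go.py 630 128.9 2 4.6
```

```text
18.700000000000003
t 8.98 pos [630.  128.9  19.6] yaw 4.5 q [ 0.02  0.79  1.32  0.    1.04 -1.63] F [0.1 0.1 0.9] w 0.446
 tool shift [ 0.  -0.  17.6] turn z -0.1
```

>>> play_rows([
  [[0,0,10],[0,0,0]],
  [[0,0,5],[0,0,0]],
  [[0,0,2.5],[0,0,0]],
  [[0,0,0],[0,0,0]],
])

```text
time_s: 9.32
eef_pos: [629.9, 128.9, 1.9]
ee_rot: [-0.0, 0.679, 0.735, -0.0]
force: [-0.1, -0.1, 0.5]
grip_width: 0.446
```

>>> play_rows([
  [[0,0,0],[0,0,0]],
  [[0,0,0],[0,0,0]],
  [[0,0,0],[0,0,0]],
  [[0,0,0],[0,0,0]],
  [[0,0,0],[0,0,0]],
  [[0,0,0],[0,0,0]],
  [[0,0,-10],[0,0,0]],
  [[0,0,-25],[0,0,0]],
  [[0,0,-25],[0,0,0]],
  [[0,0,-25],[0,0,0]],
  [[0,0,-15],[0,0,0]],
  [[0,0,0],[0,0,0]],
  [[0,0,0],[0,0,0]],
], fingers=0)

```text
time_s: 10.4
eef_pos: [630.2, 128.8, 102.8]
ee_rot: [0.0, 0.679, 0.735, 0.0]
force: [-0.4, -0.2, -0.6]
grip_width: 0.141
```

```bash
python3 go.py 431 342.6 8 3.6;  python3 - <<'E'
from h import *
save(ctrl.capture('wrist')[150:,150:490],'w4.png')
E
```

```text
18.700000000000003
t 10.4 pos [630.2 128.8 102.8] yaw 4.5 q [ 0.02  0.68  1.26 -0.    1.19 -1.63] F [-0.4 -0.2 -0.6] w 0.141
 tool shift [ 228.9 -181.8   94.7] turn z 0.9
```

View pics/w4.png

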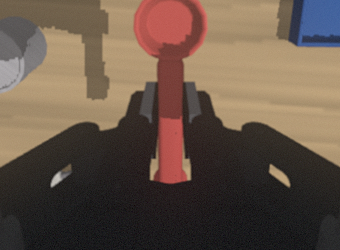

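The spoon is held (170,100 in the crop), so I'll carry it to the left-hand blue compartment.

>>> play_rows([
  [[15,-12,0],[0,0,0]],
  [[27,-21,0],[0,0,0]],
  [[30,-24,0],[0,0,0]],
  [[30,-24,0],[0,0,0]],
  [[30,-24,0],[0,0,0]],
  [[30,-24,0],[0,0,0]],
  [[30,-24,0],[0,0,0]],
  [[22,-17,0],[0,0,0]],
  [[15,-12,0],[0,0,0]],
  [[0,0,10],[0,0,1]],
  [[0,0,25],[0,0,0]],
  [[0,0,25],[0,0,0]],
  [[0,0,15],[0,0,0]],
  [[0,0,0],[0,0,0]],
  [[0,0,0],[0,0,0]],
])

```text
time_s: 11.7
eef_pos: [430.4, 342.0, 26.2]
ee_rot: [-0.0, 0.685, 0.728, -0.001]
force: [-0.7, -0.3, 0.4]
grip_width: 0.143
```

```bash
python3 go.py 431 342.6 6.5 3.6
```

```text
18.700000000000003
t 11.7 pos [430.4 342.   26.2] yaw 3.5 q [ 0.46  0.61  1.63 -0.    0.9  -1.17] F [-0.7 -0.3  0.4] w 0.143
 tool shift [ 0.6  0.7 19.7] turn z -0.1
```

>>> play_rows([
  [[0,0,10],[0,0,0]],
  [[0,0,6],[0,0,0]],
  [[0,0,4],[0,0,0]],
  [[0,0,0],[0,0,0]],
  [[0,0,0],[0,0,0]],
])

```text
time_s: 12.12
eef_pos: [430.8, 342.7, 7.5]
ee_rot: [0.0, 0.685, 0.729, 0.0]
force: [-0.0, 0.0, 0.1]
grip_width: 0.148
```

>>> play_rows([
  [[0,0,0],[0,0,0]],
  [[0,0,0],[0,0,0]],
  [[0,0,0],[0,0,0]],
  [[0,0,0],[0,0,0]],
  [[0,0,-15],[0,0,0]],
  [[0,0,-25],[0,0,0]],
  [[0,0,-30],[0,0,0]],
  [[0,0,-30],[0,0,0]],
  [[0,0,-20],[0,0,0]],
  [[0,0,0],[0,0,0]],
  [[0,0,0],[0,0,0]],
], fingers=38)

```text
time_s: 13.03
eef_pos: [430.9, 342.9, 128.1]
ee_rot: [0.0, 0.685, 0.729, 0.001]
force: [0.2, -0.3, -0.8]
grip_width: 0.444
```

```bash
python3 go.py 642.3 -7.5 12 0;  python3 - <<'E'
from meas import *
im=ctrl.capture('top');np.save('top2.npy',im)
save(cv2.resize(im[100:280,130:400],None,fx=2.5,fy=2.5),'top2.png')
E
```

```text
18.700000000000003
t 13.03 pos [430.9 342.9 128.1] yaw 3.5 q [ 0.46  0.47  1.56  0.    1.11 -1.17] F [ 0.2 -0.3 -0.8] w 0.444
 tool shift [-362.8  189.1  116.2] turn z 3.5
```

View pics/top2.png

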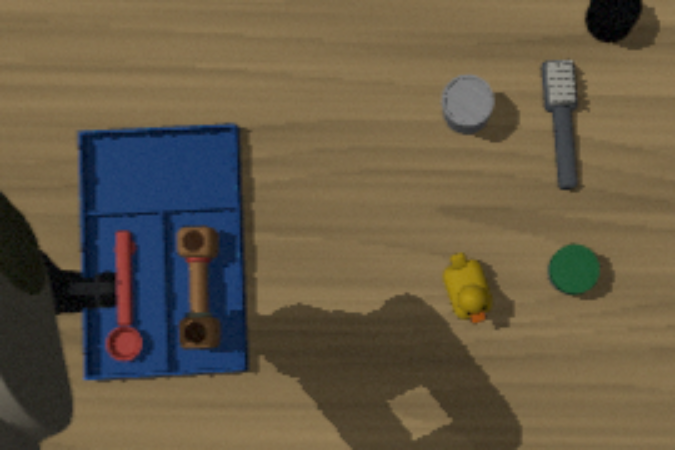

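The spoon (125,295) and rattle (197,290) lie in their compartments, and the aluminium tin is at (468,104). That tin is next.

>>> play_rows([
  [[-13,7,0],[0,0,0]],
  [[-25,13,0],[0,0,0]],
  [[-30,15,0],[0,0,0]],
  [[-30,16,0],[0,0,0]],
  [[-30,16,0],[0,0,0]],
  [[-30,16,0],[0,0,0]],
  [[-30,16,0],[0,0,0]],
  [[-30,16,0],[0,0,0]],
  [[-30,16,0],[0,0,0]],
  [[-30,15,0],[0,0,0]],
  [[-30,15,0],[0,0,0]],
  [[-25,13,0],[0,0,0]],
  [[-18,9,0],[0,0,0]],
  [[-12,6,0],[0,0,0]],
  [[0,0,20],[0,0,3.5]],
  [[0,0,25],[0,0,0]],
  [[0,0,15],[0,0,0]],
  [[0,0,0],[0,0,0]],
  [[0,0,0],[0,0,0]],
], fingers=76)

```text
time_s: 14.67
eef_pos: [641.0, -7.8, 66.0]
ee_rot: [-0.001, 0.707, 0.707, -0.001]
force: [-0.4, 0.3, 0.9]
grip_width: 0.889
```

```bash
python3 go.py 642.3 -7.5 12 0
```

```text
18.700000000000003
t 14.67 pos [641.   -7.8  66. ] yaw 0.0 q [-0.19  0.72  1.3   0.    1.12 -1.77] F [-0.4  0.3  0.9] w 0.889
 tool shift [ 0.2  1.5 54. ] turn z 0.0
```

>>> play_rows([
  [[0,1,15],[0,0,0]],
  [[0,0,20],[0,0,0]],
  [[0,0,12],[0,0,0]],
  [[0,0,6],[0,0,0]],
  [[0,0,0],[0,0,0]],
  [[0,0,0],[0,0,0]],
])

```text
time_s: 15.17
eef_pos: [643.1, -7.9, 15.2]
ee_rot: [0.0, 0.707, 0.707, 0.0]
force: [0.0, 0.7, 1.1]
grip_width: 0.889
```

>>> play_rows([
  [[0,0,0],[0,0,0]],
  [[0,0,0],[0,0,0]],
  [[0,0,0],[0,0,0]],
  [[0,0,0],[0,0,0]],
  [[0,0,0],[0,0,0]],
  [[0,0,-10],[0,0,0]],
  [[0,0,-20],[0,0,0]],
  [[0,0,-25],[0,0,0]],
  [[0,0,-25],[0,0,0]],
  [[0,0,-15],[0,0,0]],
  [[0,0,0],[0,0,0]],
  [[0,0,0],[0,0,0]],
], fingers=40)

```text
time_s: 16.17
eef_pos: [642.8, -7.9, 109.9]
ee_rot: [0.0, 0.707, 0.707, 0.0]
force: [-0.3, -0.3, -1.4]
grip_width: 0.616
```

```bash
python3 go.py 569.8 311.7 16 0
```

```text
18.700000000000003
t 16.17 pos [642.8  -7.9 109.9] yaw 0.0 q [-0.19  0.68  1.26 -0.    1.2  -1.77] F [-0.3 -0.3 -1.4] w 0.616
 tool shift [319.7 -72.9  93.8] turn z 0.0
```

>>> play_rows([
  [[15,-4,0],[0,0,0]],
  [[25,-6,0],[0,0,0]],
  [[30,-7,0],[0,0,0]],
  [[30,-7,0],[0,0,0]],
  [[30,-7,0],[0,0,0]],
  [[30,-7,0],[0,0,0]],
  [[30,-7,0],[0,0,0]],
  [[30,-7,0],[0,0,0]],
  [[30,-7,0],[0,0,0]],
  [[30,-6,0],[0,0,0]],
  [[25,-5,0],[0,0,0]],
  [[15,-3,0],[0,0,0]],
  [[0,0,15],[0,0,0]],
  [[0,0,25],[0,0,0]],
  [[0,0,20],[0,0,0]],
  [[0,0,10],[0,0,0]],
  [[0,0,0],[0,0,0]],
  [[0,0,0],[0,0,0]],
])

```text
time_s: 17.67
eef_pos: [569.5, 311.9, 39.4]
ee_rot: [-0.0, 0.707, 0.707, -0.0]
force: [-0.3, 0.3, -0.7]
grip_width: 0.615
```

```bash
python3 go.py 569.8 311.7 19 0;  python3 - <<'E'
from meas import *
save(ctrl.capture('wrist')[:,120:520],'w5.png')
E
```

```text
18.700000000000003
t 17.67 pos [569.5 311.9  39.4] yaw 0.0 q [ 0.32  0.77  1.29 -0.    1.08 -1.25] F [-0.3  0.3 -0.7] w 0.615
 tool shift [-0.2  0.4 20.4] turn z 0.0
```

View pics/w5.png

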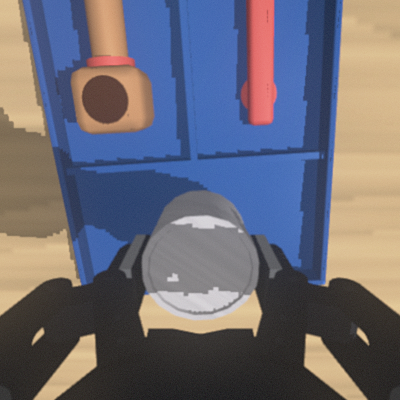

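The tin is held upright (200,255) over the well, so I'll lower and release.

>>> play_rows([
  [[0,0,10],[0,0,0]],
  [[0,0,6],[0,0,0]],
  [[0,0,3],[0,0,0]],
  [[0,0,1],[0,0,0]],
  [[0,0,0],[0,0,0]],
  [[0,0,0],[0,0,0]],
])

```text
time_s: 18.22
eef_pos: [569.4, 312.0, 19.9]
ee_rot: [0.0, 0.707, 0.707, -0.0]
force: [-3.6, -0.9, 6.0]
grip_width: 0.612
```

>>> play_rows([
  [[0,0,0],[0,0,0]],
  [[0,0,0],[0,0,0]],
  [[0,0,0],[0,0,0]],
  [[0,0,0],[0,0,0]],
  [[0,0,-15],[0,0,0]],
  [[0,0,-25],[0,0,0]],
  [[0,0,-30],[0,0,0]],
  [[0,0,-30],[0,0,0]],
  [[0,0,0],[0,0,0]],
  [[0,0,0],[0,0,0]],
], fingers=74)

```text
time_s: 19.05
eef_pos: [570.2, 312.3, 121.1]
ee_rot: [0.001, 0.707, 0.707, 0.002]
force: [0.3, -0.0, -0.2]
grip_width: 0.87
```

```bash
python3 go.py 470.5 -119.3 6 0
```

```text
18.700000000000003
t 19.05 pos [570.2 312.3 121.1] yaw 0.0 q [ 0.32  0.68  1.22 -0.    1.24 -1.25] F [ 0.3 -0.  -0.2] w 0.87
 tool shift [-431.7 -100.4  114.3] turn z 0.0
```

>>> play_rows([
  [[-12,-3,0],[0,0,0]],
  [[-22,-5,0],[0,0,0]],
  [[-30,-7,0],[0,0,0]],
  [[-30,-7,0],[0,0,0]],
  [[-30,-7,0],[0,0,0]],
  [[-30,-7,0],[0,0,0]],
  [[-30,-7,0],[0,0,0]],
  [[-30,-7,0],[0,0,0]],
  [[-30,-7,0],[0,0,0]],
  [[-30,-7,0],[0,0,0]],
  [[-30,-7,0],[0,0,0]],
  [[-30,-7,0],[0,0,0]],
  [[-30,-7,0],[0,0,0]],
  [[-30,-7,0],[0,0,0]],
  [[-25,-6,0],[0,0,0]],
  [[-13,-3,0],[0,0,0]],
  [[0,0,20],[0,0,0]],
  [[0,0,25],[0,0,0]],
  [[0,0,15],[0,0,0]],
  [[0,0,0],[0,0,0]],
])

```text
time_s: 20.72
eef_pos: [466.6, -119.1, 55.9]
ee_rot: [-0.003, 0.707, 0.707, -0.001]
force: [0.1, -0.3, -0.5]
grip_width: 0.866
```

```bash
python3 go.py 470.5 -119.3 6 0
```

```text
18.700000000000003
t 20.72 pos [ 466.6 -119.1   55.9] yaw 0.0 q [-0.49  0.45  1.82  0.    0.88 -2.06] F [ 0.1 -0.3 -0.5] w 0.866
 tool shift [-0.4  4.2 49.9] turn z 0.0
```

>>> play_rows([
  [[0,2,15],[0,0,0]],
  [[0,0,20],[0,0,0]],
  [[0,0,10],[0,0,0]],
  [[0,0,6],[0,0,0]],
  [[0,0,0],[0,0,0]],
  [[0,0,0],[0,0,0]],
])

```text
time_s: 21.22
eef_pos: [471.0, -120.1, 8.9]
ee_rot: [0.0, 0.707, 0.707, 0.0]
force: [-0.5, -0.6, 0.4]
grip_width: 0.869
```

```bash
python3 go.py 470.5 -119.3 6 0; python3 - <<'E'
from meas import *
save(ctrl.capture('wrist')[:,120:520],'w6.png')
E
```

```text
18.700000000000003
t 21.22 pos [ 471.  -120.1    8.9] yaw 0.0 q [-0.49  0.54  1.84 -0.    0.76 -2.06] F [-0.5 -0.6  0.4] w 0.869
 tool shift [ 0.8 -0.5  2.9] turn z 0.0
```

View pics/w6.png

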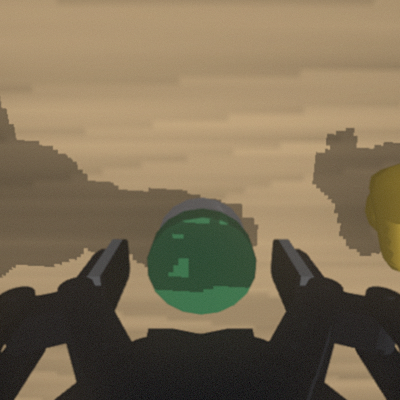

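The green tin (202,260) is centred between the pads and the duck is clear. Lowering 3 mm and gripping.

>>> play_rows([
  [[0,0,3],[0,0,0]],
  [[0,0,0],[0,0,0]],
  [[0,0,0],[0,0,0]],
  [[0,0,0],[0,0,0]],
  [[0,0,0],[0,0,0]],
  [[0,0,0],[0,0,0]],
  [[0,0,-10],[0,0,0]],
  [[0,0,-20],[0,0,0]],
  [[0,0,-25],[0,0,0]],
  [[0,0,-25],[0,0,0]],
  [[0,0,-20],[0,0,0]],
  [[0,0,0],[0,0,0]],
  [[0,0,0],[0,0,0]],
], fingers=40)

```text
time_s: 22.35
eef_pos: [471.0, -120.1, 106.3]
ee_rot: [0.001, 0.707, 0.707, 0.0]
force: [0.8, 0.1, -1.8]
grip_width: 0.593
```

```bash
python3 go.py 580.1 -324.3 11 -7
```

```text
18.700000000000003
t 22.35 pos [ 471.  -120.1  106.3] yaw 0.0 q [-0.49  0.37  1.77  0.    0.99 -2.06] F [ 0.8  0.1 -1.8] w 0.593
 tool shift [-204.2  108.8   95.6] turn z 7.0
```

>>> play_rows([
  [[-12,6,0],[0,0,0]],
  [[-25,13,0],[0,0,0]],
  [[-30,16,0],[0,0,0]],
  [[-30,16,0],[0,0,0]],
  [[-30,16,0],[0,0,0]],
  [[-30,16,0],[0,0,0]],
  [[-25,14,0],[0,0,0]],
  [[-15,8,0],[0,0,0]],
  [[-7,4,0],[0,0,4]],
  [[0,0,15],[0,0,3]],
  [[0,0,25],[0,0,0]],
  [[0,0,20],[0,0,0]],
  [[0,0,10],[0,0,0]],
  [[0,0,0],[0,0,0]],
  [[0,0,0],[0,0,0]],
  [[0,0,0],[0,0,0]],
])

```text
time_s: 23.68
eef_pos: [580.4, -324.3, 36.6]
ee_rot: [0.001, 0.749, 0.663, 0.0]
force: [0.7, -0.3, -0.5]
grip_width: 0.59
```

```bash
python3 go.py 580.1 -324.3 10.5 -7
```

```text
18.700000000000003
t 23.68 pos [ 580.4 -324.3   36.6] yaw -7.0 q [-0.69  0.81  1.23 -0.    1.1  -2.13] F [ 0.7 -0.3 -0.5] w 0.59
 tool shift [ 0.  -0.3 26.1] turn z 0.0
```

>>> play_rows([
  [[0,0,12],[0,0,0]],
  [[0,0,8],[0,0,0]],
  [[0,0,4],[0,0,0]],
  [[0,0,2],[0,0,0]],
  [[0,0,0],[0,0,0]],
  [[0,0,0],[0,0,0]],
])

```text
time_s: 24.18
eef_pos: [579.8, -323.8, 10.0]
ee_rot: [-0.0, 0.749, 0.663, -0.0]
force: [-3.6, 3.3, 6.6]
grip_width: 0.596
```

>>> play_rows([
  [[0,0,0],[0,0,0]],
  [[0,0,0],[0,0,0]],
  [[0,0,0],[0,0,0]],
  [[0,0,0],[0,0,0]],
  [[0,0,-15],[0,0,0]],
  [[0,0,-25],[0,0,0]],
  [[0,0,-30],[0,0,0]],
  [[0,0,-30],[0,0,0]],
  [[0,0,0],[0,0,0]],
  [[0,0,0],[0,0,0]],
], fingers=65)

```text
time_s: 25.02
eef_pos: [580.5, -324.4, 111.1]
ee_rot: [0.002, 0.749, 0.663, 0.0]
force: [0.2, -0.2, 0.4]
grip_width: 0.762
```

```bash
python3 go.py 627 -109.5 2 5
```

```text
18.700000000000003
t 25.02 pos [ 580.5 -324.4  111.1] yaw -7.0 q [-0.69  0.72  1.18 -0.    1.24 -2.13] F [ 0.2 -0.2  0.4] w 0.762
 tool shift [219.2  19.8 108.8] turn z -12.0
```

>>> play_rows([
  [[12,1,0],[0,0,0]],
  [[25,2,0],[0,0,0]],
  [[30,3,0],[0,0,0]],
  [[30,3,0],[0,0,0]],
  [[30,3,0],[0,0,0]],
  [[30,3,0],[0,0,0]],
  [[30,3,0],[0,0,0]],
  [[20,2,0],[0,0,0]],
  [[12,0,0],[0,0,-6]],
  [[0,0,15],[0,0,-6]],
  [[0,0,20],[0,0,0]],
  [[0,0,20],[0,0,0]],
  [[0,0,10],[0,0,0]],
  [[0,0,0],[0,0,0]],
  [[0,0,0],[0,0,0]],
], fingers=46)

```text
time_s: 26.27
eef_pos: [626.1, -108.6, 44.0]
ee_rot: [-0.001, 0.675, 0.738, -0.0]
force: [-0.1, -0.0, 0.0]
grip_width: 0.537
```

```bash
python3 go.py 627 -109.5 2 5; python3 - <<'E'
from meas import *
im=ctrl.capture('wrist')
save(im[:,120:520],'w7.png')
E
```

```text
18.700000000000003
t 26.27 pos [ 626.1 -108.6   44. ] yaw 5.0 q [-0.36  0.74  1.34  0.    1.07 -2.01] F [-0.1 -0.   0. ] w 0.537
 tool shift [-1.1  0.9 42. ] turn z 0.0
```

View pics/w7.png

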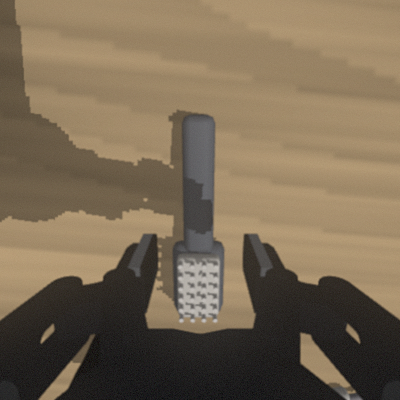

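The brush lies bristles up (198,215) between the pads, so I'll lower and grip the handle.

>>> play_rows([
  [[-1,0,15],[0,0,0]],
  [[0,0,15],[0,0,0]],
  [[0,0,7],[0,0,0]],
  [[0,0,4],[0,0,0]],
  [[0,0,0],[0,0,0]],
  [[0,0,0],[0,0,0]],
])

```text
time_s: 26.82
eef_pos: [626.8, -110.1, 4.3]
ee_rot: [0.001, 0.675, 0.738, 0.0]
force: [0.5, -0.3, 1.3]
grip_width: 0.539
```

>>> play_rows([
  [[0,0,0],[0,0,0]],
  [[0,0,0],[0,0,0]],
  [[0,0,0],[0,0,0]],
  [[0,0,0],[0,0,0]],
  [[0,0,0],[0,0,0]],
  [[0,0,0],[0,0,0]],
  [[0,0,-10],[0,0,0]],
  [[0,0,-20],[0,0,0]],
  [[0,0,-25],[0,0,0]],
  [[0,0,-25],[0,0,0]],
  [[0,0,-20],[0,0,0]],
  [[0,0,0],[0,0,0]],
  [[0,0,0],[0,0,0]],
], fingers=0)

```text
time_s: 27.9
eef_pos: [626.6, -110.0, 104.5]
ee_rot: [0.001, 0.675, 0.738, 0.0]
force: [0.2, 0.6, -1.3]
grip_width: 0.218
```

```bash
python3 go.py 454 -308.5 7 -7; python3 - <<'E'
from meas import *
save(ctrl.capture('wrist')[:,120:520],'w8.png')
E
```

```text
18.700000000000003
t 27.9 pos [ 626.6 -110.   104.5] yaw 5.0 q [-0.36  0.67  1.29  0.    1.18 -2.02] F [ 0.2  0.6 -1.3] w 0.218
 tool shift [-182.4 -189.6   97.3] turn z 12.0
```

View pics/w8.png

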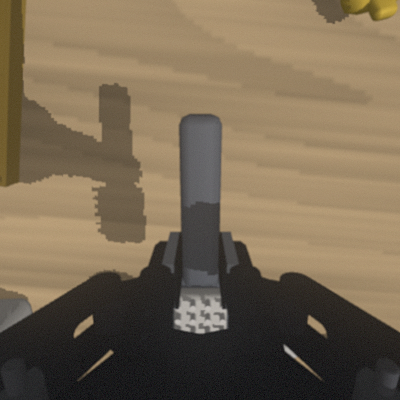

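The brush is held level (200,220), so I'll carry it to the yellow compartment.

>>> play_rows([
  [[-12,-12,0],[0,0,0]],
  [[-20,-21,0],[0,0,0]],
  [[-25,-26,0],[0,0,0]],
  [[-25,-26,0],[0,0,0]],
  [[-25,-26,0],[0,0,0]],
  [[-25,-26,0],[0,0,0]],
  [[-22,-23,0],[0,0,0]],
  [[-18,-19,0],[0,0,0]],
  [[-10,-11,0],[0,0,6]],
  [[0,0,10],[0,0,6]],
  [[0,0,20],[0,0,0]],
  [[0,0,25],[0,0,0]],
  [[0,0,15],[0,0,0]],
  [[0,0,0],[0,0,0]],
  [[0,0,0],[0,0,0]],
  [[0,0,0],[0,0,0]],
])

```text
time_s: 29.28
eef_pos: [453.3, -308.1, 33.9]
ee_rot: [0.0, 0.749, 0.663, 0.0]
force: [-0.2, 0.8, -0.2]
grip_width: 0.223
```

```bash
python3 go.py 454 -308.5 8 -7; python3 - <<'E'
from meas import *
save(ctrl.capture('wrist')[:,120:520],'w9.png')
E
```

```text
18.700000000000003
t 29.28 pos [ 453.3 -308.1   33.9] yaw -7.0 q [-0.81  0.6   1.64 -0.    0.91 -2.26] F [-0.2  0.8 -0.2] w 0.223
 tool shift [-0.3  0.7 25.9] turn z 0.0
```

View pics/w9.png

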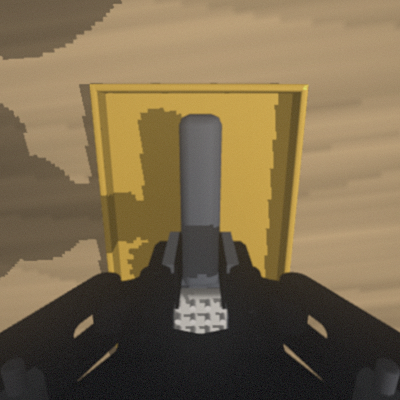

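The brush is centred over the yellow compartment (200,220). Lowering and releasing.

>>> play_rows([
  [[0,0,12],[0,0,0]],
  [[0,0,8],[0,0,0]],
  [[0,0,4],[0,0,0]],
  [[0,0,2],[0,0,0]],
  [[0,0,0],[0,0,0]],
  [[0,0,0],[0,0,0]],
])

```text
time_s: 29.83
eef_pos: [453.1, -307.9, 8.3]
ee_rot: [-0.0, 0.749, 0.663, -0.0]
force: [-3.1, 1.5, 6.6]
grip_width: 0.224
```

>>> play_rows([
  [[0,0,0],[0,0,0]],
  [[0,0,0],[0,0,0]],
  [[0,0,0],[0,0,0]],
  [[0,0,0],[0,0,0]],
  [[0,0,-10],[0,0,0]],
  [[0,0,-20],[0,0,0]],
  [[0,0,-30],[0,0,0]],
  [[0,0,-30],[0,0,0]],
  [[20,0,-30],[0,0,0]],
  [[30,0,-30],[0,0,0]],
  [[30,0,-30],[0,0,0]],
  [[30,0,-30],[0,0,0]],
  [[30,0,-20],[0,0,0]],
  [[30,0,-20],[0,0,0]],
  [[30,-10,-10],[0,0,0]],
  [[30,-10,0],[0,0,0]],
  [[30,-10,0],[0,0,0]],
  [[20,-10,0],[0,0,0]],
  [[0,0,0],[0,0,0]],
  [[0,0,0],[0,0,0]],
], fingers=42)

```text
time_s: 31.5
eef_pos: [446.9, -26.1, 266.7]
ee_rot: [0.001, 0.748, 0.664, 0.0]
force: [0.6, 0.3, 0.1]
grip_width: 0.492
```

```bash
cat > fin.py <<'E'
from meas import *
st=ctrl.sense();print(np.round(st['eef_pos']))
im=ctrl.capture('top');np.save('top3.npy',im);w=ctrl.capture('wrist');sd=ctrl.capture('side')
save(np.vstack([cv2.resize(im[90:290,140:490],(700,400)),cv2.resize(sd[140:325,250:450],(700,648))[:200*1]]),'f.png')
save(cv2.resize(im[90:290,140:490],None,fx=2.2,fy=2.2),'ftop.png');save(cv2.resize(sd[120:340,240:470],None,fx=2.7,fy=2.7),'fside.png');save(w,'fw.png')
B=(485.5,306.4,.063);Y=(496.5,-314,-.124)
def w_(T,x,y): c,s=np.cos(T[2]),np.sin(T[2]);return (T[0]+c*x-s*y,T[1]+s*x+c*y)
for k in M:
    if 'tray' not in k: M[k]=[P+[0,0,4] for P in M[k]]
P0={'rattle':(*w_(B,-42,-39),.063),'spoon':(*w_(B,-42,39.5),3.2),'plain_tin':(*w_(B,84,0),0),'green_lid':(*w_(Y,84,0),0),'brush':(*w_(Y,-42,0),-.124)}
for nm,V in (('top',[(cam('top'),im)]),('wrist',[(cam('wrist',st),w)])):
  print(nm);o=run(V,list(P0),P0)
  for k,p in o.items():
    T=B if k in('rattle','spoon','plain_tin') else Y;c,s=np.cos(T[2]),np.sin(T[2]);d=p[:2]-T[:2]
    print('  in tray',k,np.round([c*d[0]+s*d[1],-s*d[0]+c*d[1]],1))
for n in('top','wrist'):
  r=ctrl.spot_in(n,'duck');C=cam(n,st);print(n,[unproj(C,np.array(d['position'])*[640,400],15)[0][:2].round() for d in r])
E
python3 fin.py
```

```text
[447. -26. 267.]
top
rattle [0] [446.039, 268.833, 0.063] 0.107
spoon [0] [441.124, 343.311, 3.233] 0.2
plain_tin [0] [568.614, 313.06, 0.021] 0.001
green_lid [0] [579.252, -322.375, 0.001] 0.068
brush [0] [452.263, -305.893, -0.105] 0.004
  in tray rattle [-41.7 -35. ]
  in tray spoon [-42.   39.6]
  in tray plain_tin [83.4  1.4]
  in tray green_lid [83.2  1.9]
  in tray brush [-44.9   2.6]
wrist
rattle [0] [447.41, 264.888, 0.049] 0.463
spoon [0] [438.977, 341.889, 3.176] 0.243
plain_tin [0] [567.173, 313.192, 0.043] 0.002
green_lid [0] [579.9, -324.098, 0.021] 0.181
brush [0] [454.356, -304.916, -0.126] 0.018
  in tray rattle [-40.6 -39. ]
  in tray spoon [-44.2  38.3]
  in tray plain_tin [81.9  1.6]
  in tray green_lid [84.   0.3]
  in tray brush [-42.9   3.8]
top [array([424., -14.]), array([ 474., -305.])]
wrist [array([448.,  -5.])]
```

View pics/ftop.png

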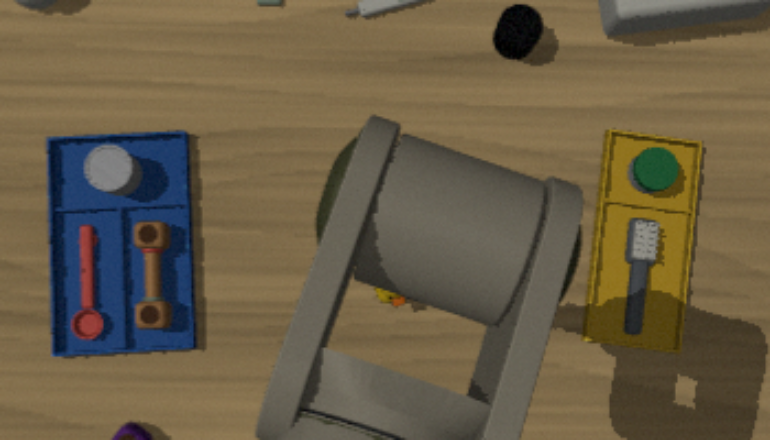

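View pics/fside.png

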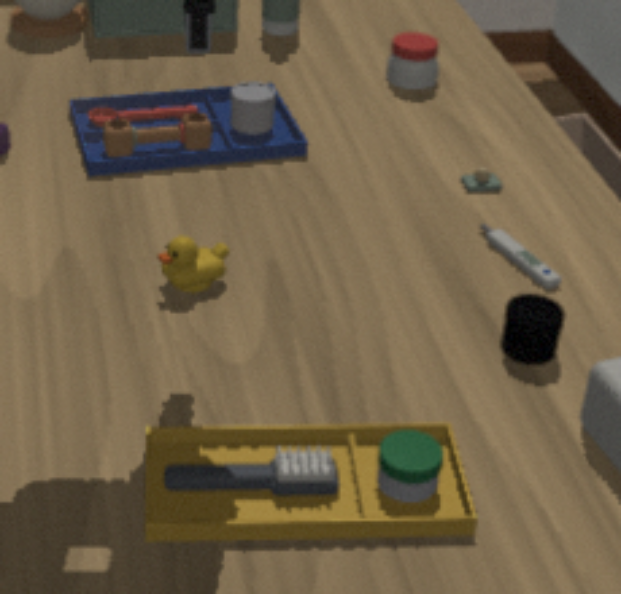

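The two views show both kits complete, flat and upright: the blue tray at (120,240) in the top view, the yellow at (310,480) in the side view. The duck (195,265 in the side view) sits as before. Handing in.

```bash
python3 -c "
from rig import ctrl
print(ctrl.finish_job())"
```

```text
the job is handed in; nothing more can be done
None
```

Both kits are made up and the job is handed in, with about 31.5 s of the 120 s used. The hand-in gives no verdict.

| Thing | Tray | Place in tray, top fit (x, y, mm) | Wrist fit (x, y, mm) |
|---|---|---|---|
| Plain aluminium tin | blue, well | 83, 1 | 82, 2 |
| Spoon | blue, left compartment | -42, 40 | -44, 38 |
| Beech rattle | blue, right compartment | -42, -35 | -41, -39 |
| Green-lidded tin | yellow, well | 83, 2 | 84, 0 |
| Brush, bristles up | yellow, long compartment | -45, 3 | -43, 4 |

- **Position:** all of these are well inside the limits. The two fits agreed within 4 mm; the rattle's y differed most.
- **Height and tilt:** I judged these only by eye from the last top and side pictures, where everything lies flat or stands upright.
- **Duck:** one check disagreed. The top camera put it at (424,-14), about 28 mm from where it had first spotted it, with the arm covering most of it. The wrist camera read (448,-5), 7 mm from its own earlier reading of (448,-12). The side view shows it sitting as before, and no move came near it.
- **Look-alikes:** I did not touch the black tin or the purple rattle.

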